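# Put the thermometer away in its slide-lid case

## Task

Put the clinical thermometer from the worktop away in its case: press lightly on the flat sliding lid and drag it all the way open towards the case's front, lay the thermometer flat inside, then slide the lid fully home again. Never load the case with more than about 2 kg of push (20 N), and leave the other things where they are.

Things in the scene. Friction and masses are not known exactly. Their poses are not given: they have to be found in the camera images.
- case: Slide-lid case, 180 x 176 mm, 40 to 55 mm high, fixed. Grey cradle with 22 mm cheeks holds a white tray under a flat steel lid. Origin: centre of its underside on the worktop; x to its rear (away from the robot at yaw 0), y left, z up. The lid is flush with the tray's side rails (y = 72 to 78 mm either side) and rear ledge (x = 78 to 88 mm): when shut it has no edge or handle to pull.
- hinge (a point): Hinge line of the tray (along y) at the case's front, 88 mm before and 7.5 mm above the case's origin. The tray's rear is raised about it by 0 to 0.08 rad, differing each time and NOT measured: the lid slopes down to the front; the shut lid's centre is 0 to 10 mm, the open lid's 0 to 4 mm higher than when level. The hinge is stiff: it does not move in use.
- lid_level (a point): Where the shut lid's top centre would be with the tray level (x = 38, z = 40.5 mm of the case); the true one is 0 to 10 mm higher. Lid: 78 (x) by 140 (y) mm. It rides on a springy gasket: sinks 1 mm per 3.5 N, at most 5 mm, then is hard. About 4 N along the slide moves it: a fingertip pressing with 8 to 14 N carries it along; with much less it slips. Shut it in the same way.
- bay_level (a point): Where the centre of the bay's liner would be with the tray level (x = 39, z = 15.5 mm of the case); the true one is 0 to 10 mm higher. The bay under the lid is 78 (x) by 144 (y) mm, walls 25 mm high; its floor is a springy foam liner that sinks 1 mm per 2.5 N, at most 4 mm. Axes as the case's. The fully open lid lies before the bay, over the front deck.
- lid (a joint): How far the lid is open, in m: 0 = shut against the rear ledge, 0.080 = fully open at its front stop; it grows as the lid slides to the case's front (-x of the case, along the slope). It stays where it is left.
- thermometer: White and grey digital thermometer, 19 x 123 x 11 mm, about 12 g, loose on the worktop. Origin: centre of its underside; its length runs along its y, its width along x. Its flat body (19 mm wide, 10 mm thick) reaches from y = -24 to 62 mm, the rest is a thin probe (9 mm). Take the flat body across its width, best at y = 10 to 20 mm. It fits the bay lengthwise along the case's y.
- specimen_cup: Bystander: specimen cup with a screw lid, 62 mm across, 72 mm high; origin at the centre of its underside.
- oximeter: Bystander: finger-clip oximeter, 58 x 32 x 31 mm; origin at the centre of its underside.
- glucose_meter: Bystander: hand-held meter, 93 x 52 x 20 mm; origin at the centre of its underside.

How it is judged:
By the outcome, as a careful person would: the job done as asked, in the order asked, and still so for the second after the job is handed in, with the robot touching nothing.
It also fails if it takes over 72 s, if anything falls off the work surface, if the arm or the gripper's body presses on something with over 40 N, if the wrist force passes 120 N, or if a joint passes its speed limit or range.

## Robot

A 6-joint arm with a two-finger parallel gripper is mounted at the origin on a cart in front of the work surface, level with it; the furniture and walls round the work are solid. World frame = base frame: x ahead of the robot, y to its left, z up, the work surface at z = 0. Lengths are in m, angles in rad, forces in N, time in s.
With the tool pointing down it reaches from about 0.35 to 0.975 m from the base axis. Payload 4.9 kg.
Tool frame: the origin (TCP) lies on the centre line of the jaws, within the pads' length; the fingertips stand 8 mm ahead of it and the grasp point (between the pads) lies 11 mm behind it; z points along the fingers, y is the direction in which the jaws open and shut (so a half turn about z gives the same grasp; the last joint's range is limited). The gripper opens to 85 mm and grips with 20 to 120 N. Pads are 22 mm wide; open, the fingers measure 114 mm over their backs; the gripper's body (76 mm by 85 mm) begins 54 mm behind the grasp point. The pads swing forward as they close: fully open they stand 13 mm farther back than shut.
Start: joints at [1.047, 0.053, 1.613, -0, 1.476, -0.119], TCP at [0.246, 0.574, 0.239] pointing down, gripper open.
Joint ranges: [-3.01, 3.01], [-1.01, 2.22], [0.06, 2.58], [-1.02, 4.17], [0.09, 2.62], [-3.14, 3.14]. Speed limits (rad/s): [2.57, 2.57, 3.14, 3.14, 3.14, 3.14].

## Interface

Orientations are given as a rotation vector (axis times angle).
In Python, from station import get_obs, get_image, calibration, finish_job gives the robot as it stands. The module is installed in compiled form; this text tells all that it offers.
- The arm moves only by the shell command python3 -m jog 'ROWS' [FORCE]. ROWS is JSON, a list of rows, each a list of 7 numbers: the shift along the tool's x, y, z in cm, then the turn, a rotation vector about the tool's x, y, z in rad, then the closure in counts, from 0 (fully open) to 255 (shut). In form: [[dx, dy, dz, ax, ay, az, jaw], ...]. A call has 1 to 8 rows; each row is the pose to reach, as a shift and turn from the pose measured when the call began, along the tool's axes at that moment; what a row does not reach only later rows make up. A row lasts 1/12 s, in which the tool goes at most 41.7 mm and 7.16 degrees, less where a joint would pass 70% of its speed; a pose out of reach is approached as far as the arm can. A call with a gripper value outside its range is refused whole. The fingers move at their own pace and stop on an object; FORCE is the grip in N (left out, the last holds). Time passes only in rows, so rows that repeat a pose let the fingers close. It gives the time, the measured TCP pose, the force and the opening at its end, in the units of the state.
- get_obs(): the state, without advancing time (a new reading comes with each control period).
- get_image(name): name is "side" or "top" or "wrist"; returns the picture (480x640x3 uint8, red, green, blue); there is no depth.
- calibration(name): a dict with "vfov" (degrees; the focal length in pixels is half the picture's height over the tangent of half this angle, whatever the lens; pixels are square), "cx", "cy" (the principal point, pixels), "R" (3x3) and "t" (3): a world point X has camera coordinates R X + t. Camera axes: x right, y down, z forward; pixel columns grow to the right and rows downward; lengths in m; the calibration is good to about 2 mm. A picture is of the moment at which its call begins: read the wrist's pose just before it. calibration takes no time and is no camera call; for the wrist camera it gives the pose at the moment of the call.
- finish_job(): hands the job in, once; it reports no verdict.
The state is a dict: "t": time; "q": joint angles; "dq": joint speeds; "effort": joint torques, N m; "tool_pos": TCP position; "tool_rot": TCP orientation; "contact_force": force on the tool from outside, world axes, zero at the start; "wrist_torque": the same for the moment, N m; "opening": finger opening in m.
Only numpy, scipy, OpenCV 4.12 (cv2) and the standard library are available. Lean on these libraries where they do the work, as an engineer would, in place of code of your own. Each camera call takes 0.05 s, during which the arm holds its last target. There are 200 camera calls.

## Working session

There is one attempt and no reset: what is moved stays moved. The work goes in short steps, Python scripts to look and compute and a shell command to move; the robot and the scene stay as the last step left them, time stands still between calls to the robot, and variables do not carry over. Pictures are saved under pics/ and viewed, about 8 in all and at most 12, crops included, and the job is handed in when it is done.

```bash
mkdir -p pics; cat > h.py <<'E'
import numpy as np, cv2
from scipy.spatial.transform import Rotation as Ro
from station import *
def save(n,f):
    c=calibration(n); im=get_image(n); cv2.imwrite('pics/'+f,im[:,:,::-1]); return im,c
def ray(c,u,v):
    R=np.array(c['R']);t=np.array(c['t']);f=240/np.tan(np.radians(c['vfov'])/2)
    return -R.T@t, R.T@np.array([(u-c['cx'])/f,(v-c['cy'])/f,1.])
def onz(c,u,v,z):
    o,d=ray(c,u,v); return o+d*(z-o[2])/d[2]
def proj(c,X):
    f=240/np.tan(np.radians(c['vfov'])/2); p=np.array(c['R'])@X+np.array(c['t']); return f*p[0]/p[2]+c['cx'],f*p[1]/p[2]+c['cy']
def tool(world_target):
    o=get_obs(); R=Ro.from_rotvec(o['tool_rot']).as_matrix(); return R.T@(np.array(world_target)-o['tool_pos'])*100
E
python3 - <<'E'
from h import *
np.set_printoptions(precision=4,suppress=True)
o=get_obs();print(o);print(Ro.from_rotvec(o['tool_rot']).as_matrix())
for n in('top','side'):
    im,c=save(n,n+'0.png');print(n,c)
E
```

```text
{'t': 0.0, 'q': array([ 1.047 ,  0.0534,  1.6143, -0.    ,  1.476 , -0.119 ]), 'dq': array([-0.0012, -0.0013,  0.0007, -0.0021,  0.0008, -0.0002]), 'effort': array([  0.0007, -39.3694, -37.0168,  -0.0001,   0.0072,  -0.    ]), 'tool_pos': array([0.2458, 0.574 , 0.2381]), 'tool_rot': array([-0.6313, -3.0768,  0.0031]), 'contact_force': array([ 0.1542, -0.4685, -0.1696]), 'wrist_torque': array([-0.0434, -0.0303,  0.0308]), 'opening': 0.08563694834879187}
[[-0.9192  0.3938 -0.001 ]
 [ 0.3938  0.9192 -0.0018]
 [ 0.0002 -0.0021 -1.    ]]
top {'vfov': 48.05163250436447, 'cx': 319.9013904880102, 'cy': 242.85577550430023, 'R': array([[ 0.0178, -0.9996, -0.0241],
       [-0.9878, -0.0138, -0.1551],
       [ 0.1547,  0.0265, -0.9876]]), 't': array([-0.0243,  0.5596,  1.0336])}
side {'vfov': 44.54288041480966, 'cx': 321.4892941904848, 'cy': 231.63426289360484, 'R': array([[ 0.9032, -0.4292, -0.0079],
       [-0.1908, -0.3849, -0.903 ],
       [ 0.3845,  0.8171, -0.4295]]), 't': array([-0.5019,  0.1492,  0.9335])}
```

View pics/top0.png

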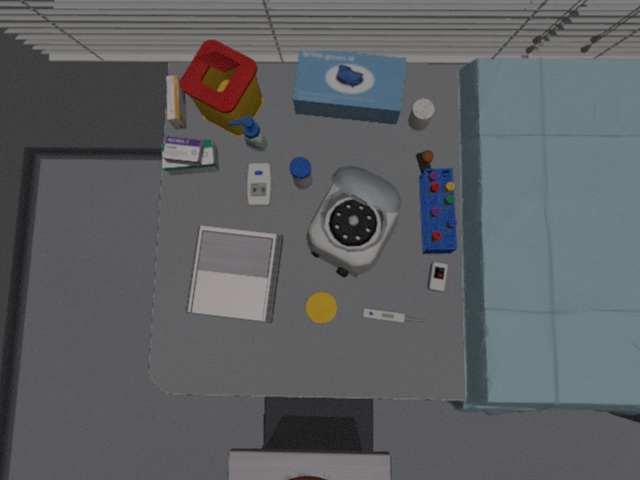

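View pics/side0.png

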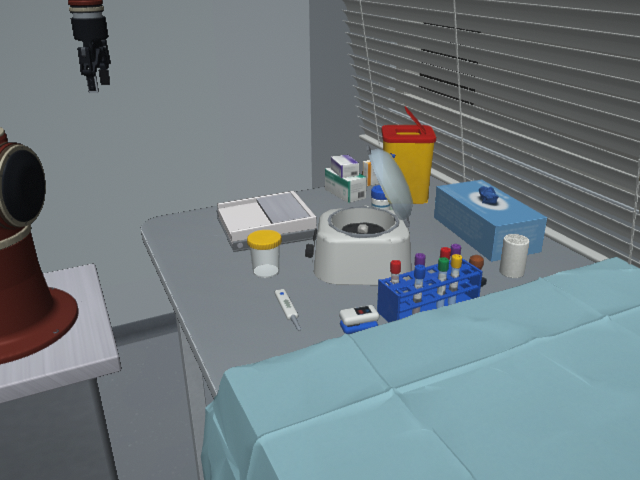

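Top: the case is around (235,273) with the steel lid at its rear, the thermometer around (390,316) with its probe pointing right (-y), and the cup at (321,307). Side: the case is around (266,217) and the thermometer around (287,308). Next I'll enlarge these for corner pixels.

```bash
python3 - <<'E'
import cv2,numpy as np
t=cv2.imread('pics/top0.png');s=cv2.imread('pics/side0.png')
r=lambda im,x0,y0,w,h,k:cv2.resize(im[y0:y0+h,x0:x0+w],None,fx=k,fy=k,interpolation=cv2.INTER_CUBIC)
C=np.zeros((600,800,3),np.uint8)
C[:440,:400]=r(t,185,220,100,110,4)
C[:280,400:]=r(s,215,185,100,70,4)
C[300:460,400:680]=r(t,355,300,70,40,4)
g=cv2.convertScaleAbs(C,alpha=1.2)
cv2.imwrite('pics/crop1.png',g)
# thermometer mask
hsv=cv2.cvtColor(t,cv2.COLOR_BGR2HSV); m=(hsv[300:330,355:425,2]>130).astype(np.uint8)
ys,xs=np.nonzero(m); 
cn,_=cv2.findContours(m,0,1); c=max(cn,key=cv2.contourArea); print(cv2.minAreaRect(c+np.array([355,300])), len(xs))
print(t[316,360:430,1]); print(t[300:332,380,1])
E
```

```text
((383.56695556640625, 315.0091552734375), (40.12862014770508, 7.881603240966797), 7.765166282653809) 243
[ 97  94  84 114 131 136 137 139 139 140 142 141 140 142 140 143 139 139
 139 142 143 131 116 106 106 106  97 103  97 104 106 105 104 116 131 140
 137 138 138 140 141 141 140 138 118  88  87  82  81  84  90  93  93  96
  96  94  98  98  97  96  93  95  94  91  92  95  96  96  94  94]
[ 95  94  97  92  97  98  97  96  95  90 108 136 137 141 140 138 143 137
 136 109  87  90  97  97  91  97  92  93  93  98  89  94]
```

View pics/crop1.png

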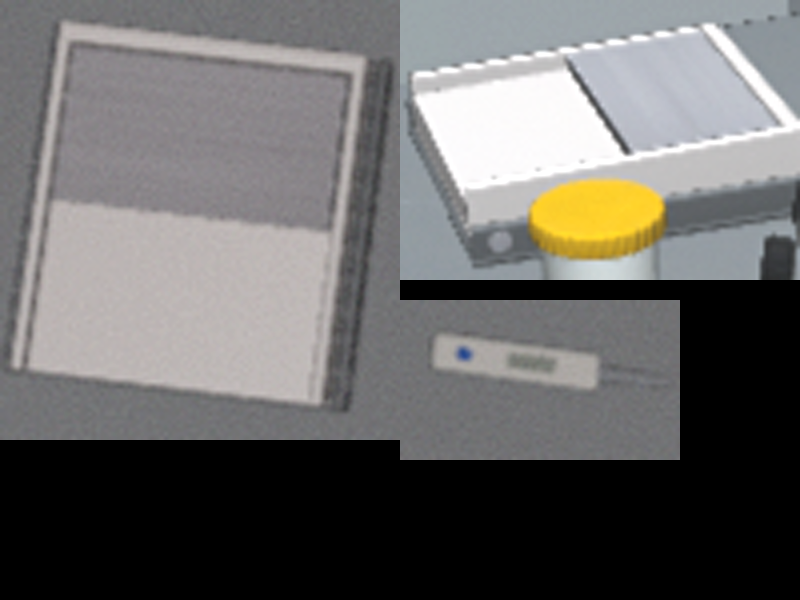

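The crop gives the lid corners. Top view: rear-left (202.5,231), rear-right (272.3,238.8), front-left (197.8,270), front-right (267.3,277.8). Side view, same order: (291,191.3), (311.3,217), (257,200), (272.5,223.3). Next I triangulate them.

```bash
cat > m.py <<'E'
from h import *
np.set_printoptions(precision=4,suppress=True)
ct=calibration('top');cs=calibration('side')
T=[(202.5,231),(272.3,238.8),(197.8,270),(267.3,277.8)];S=[(291,191.3),(311.3,217),(257,200),(272.5,223.3)]
P=[]
for a,b in zip(T,S):
    o1,d1=ray(ct,*a);o2,d2=ray(cs,*b)
    k=np.linalg.lstsq(np.c_[d1,-d2],o2-o1,rcond=None)[0]; p=(o1+k[0]*d1+o2+k[1]*d2)/2; P.append(p); print(p,np.linalg.norm(o1+k[0]*d1-o2-k[1]*d2))
P=np.array(P)
for h in(.0405,.0455,.0505):
    Q=np.array([onz(ct,*a,z=h+(0.003 if i<2 else 0)) for i,a in enumerate(T)])
    L=(Q[0]+Q[2]-Q[1]-Q[3])[:2]; F=(Q[0]+Q[1]-Q[2]-Q[3])[:2]
    print(h,'lid centre',Q.mean(0),'yaw',np.arctan2(-L[0],L[1]),np.arctan2(F[1],F[0]),'size',np.linalg.norm(L)/2,np.linalg.norm(F)/2)
# thermometer body: rect centre in body y=19 ; ends
for uv in[(363.5,313),(404.5,318.5),(420,320),(383.6,315)]: print(onz(ct,*uv,z=.008))
E
python3 m.py
```

```text
[0.5822 0.2199 0.0485] 0.004833931591188369
[0.5686 0.0795 0.044 ] 0.004065657119457727
[0.5041 0.2278 0.0389] 0.0041089657562618015
[0.4886 0.0877 0.0431] 0.0007906786482509246
0.0405 lid centre [0.5345 0.1546 0.042 ] yaw -0.0972080783527229 -0.08855441815765563 size 0.1414827130701415 0.0788639966111326
0.0455 lid centre [0.5338 0.1537 0.047 ] yaw -0.09720806983150664 -0.08858985132845644 size 0.1408185006655593 0.07849213238657575
0.0505 lid centre [0.5332 0.1527 0.052 ] yaw -0.09720806122952394 -0.08862562183365577 size 0.140154288260977 0.07812026826150459
[ 0.4232 -0.1052  0.008 ]
[ 0.4136 -0.1877  0.008 ]
[ 0.4111 -0.2188  0.008 ]
[ 0.4198 -0.1457  0.008 ]
```

Case yaw is about -0.097. The lid centre is near (0.534, 0.154), and the thermometer's grasp point is near (0.418, -0.150) at yaw about -0.116. Next I'll go above the lid with the jaws shut.

```bash
cat > go.py <<'E'
import sys
from h import *
np.set_printoptions(precision=3,suppress=True)
x,y,z,a=map(float,sys.argv[1:5])
o=get_obs();R=Ro.from_rotvec(o['tool_rot']).as_matrix()
yv=np.array([np.cos(a),np.sin(a),0]); 
G=np.c_[np.cross(yv,[0,0,-1]),yv,[0,0,-1]]
print('t',o['t'],'shift cm',tool([x,y,z]),'turn',Ro.from_matrix(R.T@G).as_rotvec(),'F',o['contact_force'],'pos',o['tool_pos'],'open',o['opening'],'q6',o['q'][5])
print('toolaxes',R.round(3).tolist())
E
python3 go.py .534 .154 .10 -.097
```

```text
t 0.1 shift cm [-43.028 -27.233  13.858] turn [-0.002  0.001  1.263] F [-0.362  0.167  0.748] pos [0.246 0.574 0.238] open 0.08568471818995006 q6 -0.11902062357474866
toolaxes [[-0.919, 0.394, -0.001], [0.394, 0.919, -0.002], [0.0, -0.002, -1.0]]
```

```bash
python3 -m jog '[[-43,-27.2,9,0,0,1.263,255],[-43,-27.2,9,0,0,1.263,255],[-43,-27.2,9,0,0,1.263,255],[-43,-27.2,9,0,0,1.263,255],[-43,-27.2,9,0,0,1.263,255],[-43,-27.2,9,0,0,1.263,255],[-43,-27.2,9,0,0,1.263,255],[-43,-27.2,9,0,0,1.263,255]]' 40; python3 go.py .534 .154 .07 -.097
```

```text
t: 0.77
tool_pos: [0.432, 0.3019, 0.1801]
tool_rot: [2.037, 2.392, -0.003]
contact_force: [0.4, 0.8, 0.4]
opening: -0.0001
t 0.7667 shift cm [-16.206   7.723  11.026] turn [-0.001  0.002  0.257] F [0.411 0.823 0.443] pos [0.432 0.302 0.18 ] open -0.00012659947980580105 q6 0.30924629867652886
toolaxes [[-0.159, 0.987, -0.001], [0.987, 0.159, -0.002], [-0.001, -0.001, -1.0]]
```

```bash
python3 -m jog '[[-16.2,7.7,6,0,0,0.257,255],[-16.2,7.7,6,0,0,0.257,255],[-16.2,7.7,10,0,0,0.257,255],[-16.2,7.7,10,0,0,0.257,255],[-16.2,7.7,11,0,0,0.257,255],[-16.2,7.7,11,0,0,0.257,255],[-16.2,7.7,11,0,0,0.257,255]]'; python3 - <<'E'
from h import *
im,c=save('wrist','w1.png'); im2,_=save('top','t1.png')
cv2.imwrite('pics/c2.png',np.hstack([cv2.resize(im,(400,300)),cv2.resize(im2[190:340,150:350],(400,300))])[:,:,::-1])
E
python3 go.py .534 .154 .06 -.097
```

```text
t: 1.35
tool_pos: [0.5321, 0.152, 0.0667]
tool_rot: [-2.328, -2.105, 0.011]
contact_force: [-0.4, 0.5, -0.9]
opening: -0.0004
t 1.45 shift cm [-0.03   0.047  1.035] turn [-0.001  0.001 -0.   ] F [0.117 0.708 1.063] pos [0.534 0.154 0.07 ] open -0.00015820551996304093 q6 0.24570440481688693
toolaxes [[0.097, 0.995, -0.001], [0.995, -0.097, -0.001], [-0.001, -0.001, -1.0]]
```

View pics/c2.png

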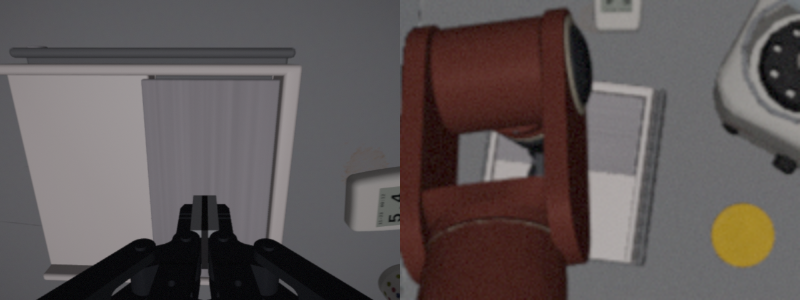

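Wrist view: the shut fingertips are over the lid centre at (205,200) in the crop, with nothing in between. Next I descend until contact.

```bash
python3 -m jog '[[0,0,1.0,0,0,0,255],[0,0,1.2,0,0,0,255],[0,0,1.2,0,0,0,255],[0,0,1.2,0,0,0,255]]'; python3 -m jog '[[0,0,0.1,0,0,0,255],[0,0,0.2,0,0,0,255],[0,0,0.25,0,0,0,255],[0,0,0.25,0,0,0,255],[0,0,0.25,0,0,0,255]]'
```

```text
t: 1.78
tool_pos: [0.5334, 0.1551, 0.0587]
tool_rot: [2.325, 2.112, -0.002]
contact_force: [0.9, 0.6, 0.5]
opening: -0.0002
t: 2.2
tool_pos: [0.5334, 0.1552, 0.0562]
tool_rot: [2.325, 2.112, -0.002]
contact_force: [0.7, 1.4, -0.8]
opening: -0.0004
```

```bash
python3 -m jog '[[0,0,0.1,0,0,0,255],[0,0,0.2,0,0,0,255],[0,0,0.25,0,0,0,255],[0,0,0.25,0,0,0,255],[0,0,0.25,0,0,0,255]]'
```

```text
t: 2.62
tool_pos: [0.5333, 0.1551, 0.0536]
tool_rot: [2.325, 2.112, -0.002]
contact_force: [-0.2, 0.0, -0.6]
opening: -0.0004
```

```bash
python3 -m jog '[[0,0,0.1,0,0,0,255],[0,0,0.2,0,0,0,255],[0,0,0.25,0,0,0,255],[0,0,0.25,0,0,0,255],[0,0,0.25,0,0,0,255]]'
```

```text
t: 3.03
tool_pos: [0.5335, 0.1551, 0.0515]
tool_rot: [2.325, 2.112, -0.002]
contact_force: [-0.0, 0.5, 2.8]
opening: -0.0001
```

```bash
python3 -m jog '[[0,0,0.1,0,0,0,255],[0,0,0.2,0,0,0,255],[0,0,0.2,0,0,0,255],[0,0,0.2,0,0,0,255]]'
```

```text
t: 3.37
tool_pos: [0.5337, 0.1551, 0.0503]
tool_rot: [2.325, 2.112, -0.002]
contact_force: [-3.4, -0.9, 6.6]
opening: -0.0002
```

```bash
python3 -m jog '[[0,0,0.15,0,0,0,255],[0,0,0.25,0,0,0,255],[0,0,0.25,0,0,0,255],[0,0,0.25,0,0,0,255]]'
```

```text
t: 3.7
tool_pos: [0.534, 0.1551, 0.0492]
tool_rot: [2.325, 2.112, -0.002]
contact_force: [-4.1, -1.2, 10.0]
opening: 0.0001
```

```bash
python3 -m jog '[[0,-0.4,0.16,0,0,0,255],[0,-0.8,0.17,0,0,0,255],[0,-1.2,0.18,0,0,0,255],[0,-1.6,0.19,0,0,0,255],[0,-2.0,0.20,0,0,0,255],[0,-2.0,0.20,0,0,0,255]]'
```

```text
t: 4.2
tool_pos: [0.5168, 0.1568, 0.0495]
tool_rot: [2.321, 2.109, 0.005]
contact_force: [1.3, -2.3, 7.9]
opening: 0.0002
```

```bash
python3 -m jog '[[0,-0.3,0.26,0,0,0,255],[0,-0.8,0.27,0,0,0,255],[0,-1.2,0.28,0,0,0,255],[0,-1.6,0.29,0,0,0,255],[0,-2.0,0.30,0,0,0,255],[0,-2.0,0.30,0,0,0,255]]';  python3 - <<'E'
from h import *
im,c=save('wrist','w2.png'); im2,_=save('side','s2.png')
cv2.imwrite('pics/c3.png',np.hstack([cv2.resize(im,(400,300)),cv2.resize(im2[160:265,190:330],(400,300))])[:,:,::-1])
E
```

```text
t: 4.7
tool_pos: [0.4997, 0.1586, 0.0489]
tool_rot: [2.317, 2.106, 0.013]
contact_force: [2.2, -2.5, 6.8]
opening: 0.0
```

View pics/c3.png

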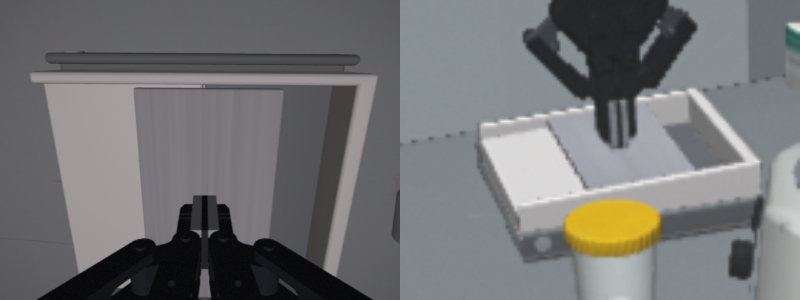

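The wrist and side views show the lid travelling with the fingertip; the bay is about 3 cm open. The push has eased to 7 N, so I'll press a bit more.

```bash
python3 go.py .4997 .1586 .0489 -.097; python3 -m jog '[[0,-0.2,0.35,0,0,0,255],[0,-0.5,0.35,0,0,0,255],[0,-0.9,0.36,0,0,0,255],[0,-1.3,0.37,0,0,0,255],[0,-1.7,0.38,0,0,0,255],[0,-2.1,0.40,0,0,0,255],[0,-2.1,0.40,0,0,0,255]]'; python3 go.py .4997 .1586 .0489 -.097
```

```text
t 4.8 shift cm [ 0.     0.004 -0.006] turn [0.013 0.001 0.002] F [ 1.383 -2.014  7.383] pos [0.5   0.159 0.049] open 0.00021551401924105196 q6 0.26485123528730803
toolaxes [[0.095, 0.995, 0.013], [0.995, -0.095, -0.002], [-0.001, 0.013, -1.0]]
t: 5.38
tool_pos: [0.4821, 0.1604, 0.0476]
tool_rot: [2.313, 2.103, 0.022]
contact_force: [1.1, -2.0, 10.5]
opening: 0.0001
t 5.3833 shift cm [-0.012  1.773 -0.094] turn [0.021 0.001 0.002] F [ 1.09  -2.04  10.463] pos [0.482 0.16  0.048] open 8.737440051587362e-05 q6 0.27601479904547693
toolaxes [[0.095, 0.995, 0.021], [0.995, -0.095, -0.003], [-0.001, 0.021, -1.0]]
```

```bash
python3 -m jog '[[0,-0.3,0.25,0,0,0,255],[0,-0.7,0.25,0,0,0,255],[0,-1.1,0.26,0,0,0,255],[0,-1.5,0.27,0,0,0,255],[0,-1.9,0.28,0,0,0,255],[0,-2.2,0.28,0,0,0,255],[0,-2.2,0.28,0,0,0,255]]'
```

```text
t: 5.97
tool_pos: [0.4635, 0.1623, 0.0472]
tool_rot: [2.308, 2.099, 0.03]
contact_force: [2.2, -3.5, 9.1]
opening: 0.0001
```

```bash
python3 -m jog '[[0,-0.3,0.28,0,0,0,255],[0,-0.6,0.28,0,0,0,255],[0,-0.9,0.28,0,0,0,255],[0,-1.2,0.28,0,0,0,255],[0,-1.5,0.28,0,0,0,255],[0,-1.5,0.28,0,0,0,255]]'
```

```text
t: 6.47
tool_pos: [0.4527, 0.1638, 0.0472]
tool_rot: [2.302, 2.095, 0.042]
contact_force: [4.1, -1.7, 8.8]
opening: -0.0003
```

```bash
python3 -m jog '[[0,-0.3,0.3,0,0,0,255],[0,-0.6,0.3,0,0,0,255],[0,-0.9,0.32,0,0,0,255],[0,-1.0,0.32,0,0,0,255],[0,-1.0,0.32,0,0,0,255]]';python3 - <<'E'
from h import *
im,c=save('side','s3.png')
E
python3 go.py .418 -.150 .10 -.116
```

```text
t: 6.88
tool_pos: [0.4475, 0.1652, 0.047]
tool_rot: [2.297, 2.09, 0.056]
contact_force: [5.2, -0.7, 8.6]
opening: 0.0001
t 6.9333 shift cm [-31.639   0.296  -5.383] turn [ 0.05  -0.004  0.022] F [ 5.012 -1.277  7.98 ] pos [0.448 0.165 0.047] open 0.0003680709201424645 q6 0.3043302138259363
toolaxes [[0.094, 0.994, 0.05], [0.996, -0.094, -0.002], [0.003, 0.05, -0.999]]
```

```bash
python3 -m jog '[[0,0,-3,0.05,0,0,255],[0,0,-7,0.05,0,0.02,255],[0,0,-10,0.05,0,0.02,255],[-4,0,-12,0.05,0,0.02,120],[-8,0,-12,0.05,0,0.02,120],[-12,0,-12,0.05,0,0.02,120],[-16,0,-12,0.05,0,0.02,120],[-20,0,-12,0.05,0,0.02,120]]';python3 - <<'E'
from h import *
ct=calibration('top');print(onz(ct,321.5,307.5,.072))
im2,_=save('top','t4.png');im,_=save('side','s4.png')
cv2.imwrite('pics/c4.png',np.hstack([cv2.resize(im2[210:330,180:290],(400,436)),cv2.resize(im[170:257,205:325],(400,290)) if 0 else cv2.resize(im[160:280,210:320],(400,436))])[:,:,::-1])
E
python3 go.py .418 -.150 .08 -.116
```

```text
t: 7.6
tool_pos: [0.4221, -0.0352, 0.1662]
tool_rot: [-2.343, -2.091, -0.005]
contact_force: [0.4, -0.8, -0.0]
opening: 0.0453
[ 0.43046016 -0.02148063  0.072     ]
t 7.7 shift cm [-11.149   0.956   8.585] turn [ 0.001 -0.002 -0.007] F [-0.349  1.006  0.415] pos [ 0.422 -0.038  0.166] open 0.04522508151581778 q6 -0.1456655833064441
toolaxes [[0.122, 0.993, 0.001], [0.993, -0.122, 0.002], [0.002, 0.001, -1.0]]
```

View pics/c4.png

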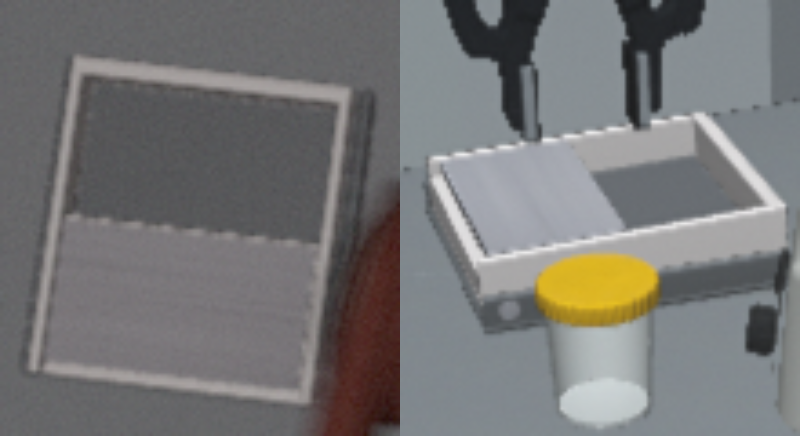

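The bay is open, with the lid lying at the front against a thin rim. Next I check the exact lid opening from an intensity profile along the case.

```bash
cat > prof.py <<'E'
import sys
from h import *
ct=calibration('top'); th=.03
ex=np.array([np.cos(-.097),np.sin(-.097),0]);ey=np.array([-ex[1],ex[0],0])
C=np.array([.534,.154,0])-.038*ex
def prof(f,y0,y1,dz=0):
    im=cv2.imread(f)[:,:,1].astype(np.float32); xs=np.arange(-96,96,1.)
    out=[]
    for x in xs:
        P=[proj(ct,C+ex*x/1e3+ey*y/1e3+np.array([0,0,.0405+dz+th*(x+88)/1e3])) for y in np.linspace(y0,y1,60)]
        out.append(cv2.remap(im,np.float32([P])[:,:,0],np.float32([P])[:,:,1],1).mean())
    return xs,np.array(out)
def edges(f,y0=-60,y1=60,dz=0):
    xs,p=prof(f,y0,y1,dz); d=np.diff(p)
    for i in range(1,len(d)-1):
        if abs(d[i])>2 and abs(d[i])>=abs(d[i-1]) and abs(d[i])>abs(d[i+1]): 
            w=np.abs(d[max(0,i-2):i+3]); print(' x=%.1f step %.1f'%((xs[max(0,i-2):i+3][:len(w)]*w).sum()/w.sum()+.5,d[i]))
for f in sys.argv[1:]: print(f); edges(f)
E
python3 prof.py pics/top0.png pics/t4.png
```

```text
pics/top0.png
 x=-88.4 step -2.4
 x=-85.4 step 17.7
 x=-0.6 step -11.4
 x=76.7 step -6.2
 x=80.5 step 18.3
 x=89.1 step -15.4
pics/t4.png
 x=-88.5 step -2.3
 x=-85.4 step 18.3
 x=-79.3 step -11.2
 x=-2.2 step 3.3
 x=1.6 step -14.9
 x=77.8 step -3.5
 x=79.9 step 20.0
 x=89.1 step -16.0
```

Profile: the lid moved 78.7 to 79.4 mm (accuracy about 1 mm), and the fingertip slipped on at the end with the drag force rising, so it is at the front stop. Next I pick up the thermometer.

```bash
python3 -m jog '[[-4,0.5,0,0,0,0,120],[-8,0.9,0,0,0,0,120],[-11.1,0.95,3,0,0,0,120],[-11.1,0.95,7,0,0,0,120],[-11.1,0.95,11,0,0,0,120],[-11.1,0.95,11,0,0,0,120],[-11.1,0.95,11,0,0,0,120]]'; python3 -c "
from h import *
im,c=save('wrist','w5.png')"; python3 go.py .418 -.150 .010 -.116
```

```text
t: 8.28
tool_pos: [0.416, -0.1478, 0.0535]
tool_rot: [-2.347, -2.077, 0.0]
contact_force: [-0.2, 0.0, 0.1]
opening: 0.0457
t 8.3333 shift cm [-0.129 -0.006  4.621] turn [-0.    -0.002 -0.006] F [-0.207  0.204  0.538] pos [ 0.418 -0.149  0.056] open 0.04540872927633028 q6 -0.39053300678208197
toolaxes [[0.121, 0.993, 0.0], [0.993, -0.121, 0.002], [0.002, -0.0, -1.0]]
```

View pics/w5.png

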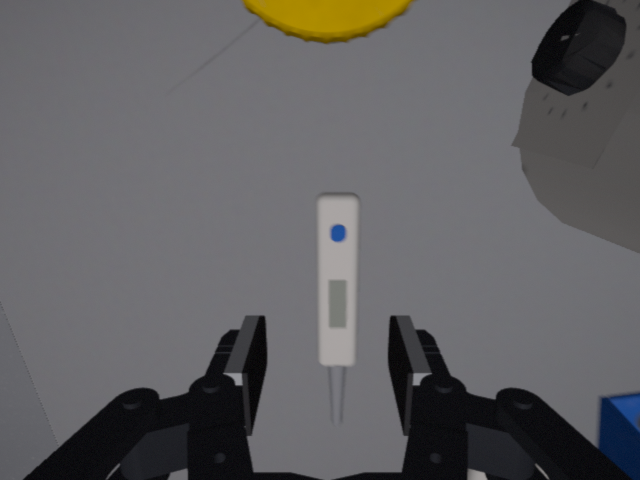

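The thermometer lies along the jaws' line, its body from row 192 to 365 at column 338. Next I'll locate it from this view.

```bash
python3 - <<'E'
from h import *
c=calibration('wrist')
for uv in[(338,192),(337,365)]:
  p=onz(c,*uv,z=.010); print(p, tool(p))
E
```

```text
[ 0.42836837 -0.10288632  0.01      ] [4.67286978 0.45149091 4.63247555]
[ 0.4181965  -0.18784567  0.01      ] [-3.88369009  0.47260523  4.6120435 ]
```

```bash
python3 -m jog '[[0,0.3,2,0,0,0,120],[0,0.3,3.5,0,0,0,120],[0,0.3,4.3,0,0,0,120],[0,0.3,4.6,0,0,0,120],[0,0.3,4.6,0,0,0,120],[0,0.3,4.6,0,0,0,120]]'; python3 -m jog '[[0,0,0,0,0,0,200],[0,0,0,0,0,0,200],[0,0,0,0,0,0,230],[0,0,0,0,0,0,230],[0,0,0,0,0,0,230],[0,0,0,0,0,0,230]]' 30
```

```text
t: 8.83
tool_pos: [0.4224, -0.1495, 0.0119]
tool_rot: [2.351, 2.082, 0.004]
contact_force: [-0.2, -0.0, 0.7]
opening: 0.0453
t: 9.33
tool_pos: [0.4236, -0.1501, 0.0133]
tool_rot: [2.35, 2.081, 0.006]
contact_force: [-0.1, 0.7, 6.2]
opening: 0.0178
```

```bash
python3 -m jog '[[0,0,-1,0,0,0,230],[0,0,-3,0,0,0,230],[0,0,-7,0,0,0,230],[0,0,-11,0,0,0,230],[0,0,-14,0,0,0,230],[0,0,-14,0,0,0,230],[0,0,-14,0,0,0,230]]'; python3 - <<'E'
from h import *
im,c=save('wrist','w6.png'); im2,_=save('side','s6.png')
cv2.imwrite('pics/c6.png',np.hstack([cv2.resize(im,(400,300)),cv2.resize(im2[150:300,200:400],(400,300))])[:,:,::-1])
E
python3 go.py .534 .155 .15 -.097
```

```text
t: 9.92
tool_pos: [0.4243, -0.1509, 0.1565]
tool_rot: [2.345, 2.077, 0.009]
contact_force: [0.3, -0.2, -0.4]
opening: 0.0173
t 10.0167 shift cm [31.603  7.407  0.319] turn [ 0.003 -0.001 -0.024] F [-0.047  0.03  -0.609] pos [ 0.422 -0.15   0.153] open 0.0177697225514909 q6 -0.3878695281629111
toolaxes [[0.121, 0.993, 0.004], [0.993, -0.121, 0.001], [0.001, 0.003, -1.0]]
```

View pics/c6.png

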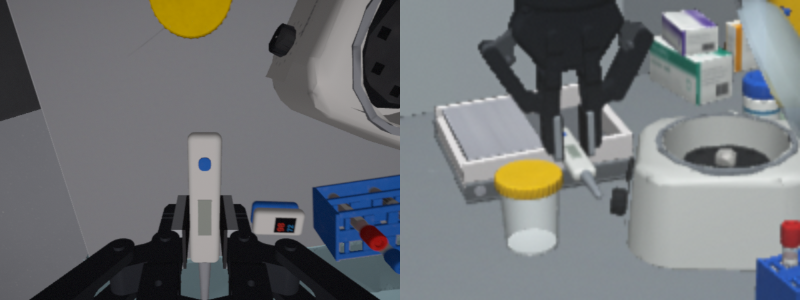

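The thermometer is held centrally and looks level (body from (205,133) to (205,262) in the crop). Next I work out where along it the jaws hold, and the placing target.

```bash
python3 - <<'E'
from h import *
im=cv2.imread('pics/w6.png');c=calibration('wrist');o=get_obs()
for v in(213,419): print(tool(onz(c,328,v,o['tool_pos'][2]-.003)))
ex=np.array([np.cos(-.097),np.sin(-.097),0]);ey=np.array([-ex[1],ex[0],0])
print('bay centre',np.array([.534,.154,0])+.001*ex, ey)
E
```

```text
[4.89103782 0.0200383  0.30577622]
[-3.37773243  0.02573974  0.29615216]
bay centre [0.5349953  0.15390315 0.        ] [0.09684796 0.99529919 0.        ]
```

```bash
python3 -m jog '[[31.4,-3.8,0,0,0,-0.024,230],[31.4,-3.8,0,0,0,-0.024,230],[31.4,-3.8,0,0,0,-0.024,230],[31.4,-3.8,0,0,0,-0.024,230],[31.4,-3.8,0,0,0,-0.024,230],[31.4,-3.8,0,0,0,-0.024,230],[31.4,-3.8,0,0,0,-0.024,230],[31.4,-3.8,0,0,0,-0.024,230]]';python3 go.py .5362 .1658 .08 -.097
```

```text
t: 10.68
tool_pos: [0.4203, 0.1695, 0.1504]
tool_rot: [-2.323, -2.113, -0.0]
contact_force: [0.3, -0.3, -1.0]
opening: 0.0178
t 10.6833 shift cm [ 0.719 11.576  7.033] turn [-0.001 -0.001  0.002] F [ 0.278 -0.255 -0.952] pos [0.42 0.17 0.15] open 0.017761595557324567 q6 0.3128133797870615
toolaxes [[0.095, 0.996, -0.001], [0.996, -0.095, 0.001], [0.001, -0.001, -1.0]]
```

```bash
python3 -m jog '[[0.7,4,2,0,0,0,230],[0.7,8,4,0,0,0,230],[0.7,11.6,5,0,0,0,230],[0.7,11.6,7,0,0,0,230],[0.7,11.6,7,0,0,0,230],[0.7,11.6,7,0,0,0,230],[0.7,11.6,7,0,0,0,230]]'; python3 - <<'E'
from h import *
im,c=save('wrist','w7.png'); im2,_=save('side','s7.png')
cv2.imwrite('pics/c7.png',np.hstack([cv2.resize(im,(400,300)),cv2.resize(im2[150:255,190:330],(400,300))])[:,:,::-1])
E
python3 go.py .5362 .1658 .045 -.097
```

```text
t: 11.27
tool_pos: [0.5351, 0.1655, 0.0794]
tool_rot: [-2.322, -2.112, 0.003]
contact_force: [0.6, -0.4, 0.3]
opening: 0.0174
t 11.3667 shift cm [0.002 0.003 3.621] turn [ 0.    -0.001  0.003] F [0.393 0.273 0.379] pos [0.536 0.166 0.081] open 0.017363551785670332 q6 0.2607124843462299
toolaxes [[0.094, 0.996, 0.0], [0.996, -0.094, 0.001], [0.001, 0.0, -1.0]]
```

View pics/c7.png

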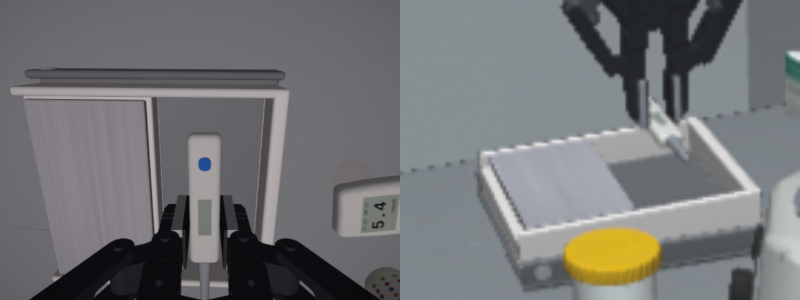

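The thermometer is over the bay: bay columns 158 to 265, thermometer at 205. Next I lower it in.

```bash
python3 -m jog '[[0,0,2,0,0,0,230],[0,0,3.6,0,0,0,230],[0,0,4.2,0,0,0,230],[0,0,4.4,0,0,0,230],[0,0,4.4,0,0,0,230]]'; python3 -m jog '[[0,0,0.1,0,0,0,230],[0,0,0.2,0,0,0,230],[0,0,0.3,0,0,0,230],[0,0,0.3,0,0,0,230],[0,0,0.3,0,0,0,230]]'
```

```text
t: 11.78
tool_pos: [0.536, 0.1659, 0.0377]
tool_rot: [-2.323, -2.114, -0.002]
contact_force: [0.5, -0.3, 0.4]
opening: 0.0178
t: 12.2
tool_pos: [0.5362, 0.1659, 0.035]
tool_rot: [-2.324, -2.114, -0.003]
contact_force: [-0.3, -0.1, -0.7]
opening: 0.018
```

```bash
python3 -m jog '[[0,0,0.1,0,0,0,230],[0,0,0.2,0,0,0,230],[0,0,0.25,0,0,0,230],[0,0,0.25,0,0,0,230]]'; python3 -m jog '[[0,0,0.1,0,0,0,230],[0,0,0.15,0,0,0,230],[0,0,0.15,0,0,0,230],[0,0,0.15,0,0,0,230]]'
```

```text
t: 12.53
tool_pos: [0.5364, 0.1659, 0.0326]
tool_rot: [2.324, 2.114, 0.003]
contact_force: [-0.2, 0.6, 1.4]
opening: 0.0177
t: 12.87
tool_pos: [0.5365, 0.1659, 0.0314]
tool_rot: [2.324, 2.114, 0.003]
contact_force: [-1.4, -0.9, 3.4]
opening: 0.0176
```

```bash
python3 -m jog '[[0,0,0,0,0,0,185],[0,0,0,0,0,0,160],[0,0,0,0,0,0,160],[0,0,0,0,0,0,160]]'; python3 -m jog '[[0,0,-1,0,0,0,160],[0,0,-3,0,0,0,160],[0,0,-6,0,0,0,160],[0,0,-9,0,0,0,160],[0,0,-12,0,0,0,160],[0,0,-12,0,0,0,160],[0,0,-12,0,0,0,160]]'; python3 - <<'E'
from h import *
im,c=save('wrist','w8.png'); im2,_=save('side','s8.png')
cv2.imwrite('pics/c8.png',np.hstack([cv2.resize(im,(400,300)),cv2.resize(im2[150:255,190:330],(400,300))])[:,:,::-1])
E
python3 go.py .4585 .161 .07 -.097
```

```text
t: 13.2
tool_pos: [0.5363, 0.1659, 0.031]
tool_rot: [-2.323, -2.114, -0.003]
contact_force: [0.4, 0.9, 0.2]
opening: 0.0317
t: 13.78
tool_pos: [0.5379, 0.1661, 0.1545]
tool_rot: [2.321, 2.112, 0.011]
contact_force: [-0.5, 0.9, -0.6]
opening: 0.0319
t 13.8833 shift cm [-1.201 -7.634  8.052] turn [ 0.    -0.001  0.003] F [-0.363 -0.543 -0.53 ] pos [0.536 0.166 0.151] open 0.031947045285002564 q6 0.26075901885747177
toolaxes [[0.094, 0.996, 0.0], [0.996, -0.094, 0.001], [0.001, 0.0, -1.0]]
```

View pics/c8.png

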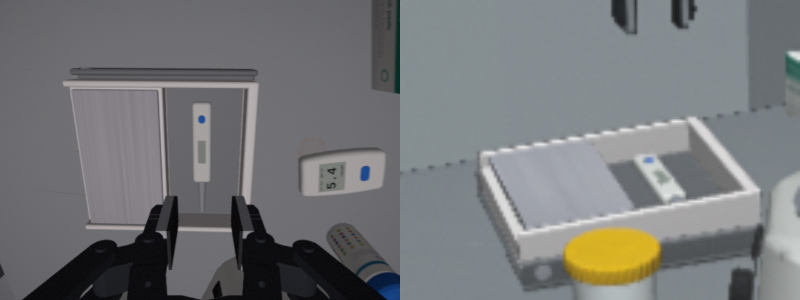

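The thermometer lies flat, centred in the bay and clear of the walls. Next I shut the lid, pressing just before its centre.

```bash
python3 -m jog '[[-1,-4,0,0,0,0,255],[-1,-8,3,0,0,0,255],[-1.2,-9,6,0,0,0,255],[-1.2,-9,8,0,0,0,255],[-1.2,-9,9,0,0,0,255],[-1.2,-9,9,0,0,0,255],[-1.2,-9,9,0,0,0,255]]'; python3 go.py .4444 .1628 .052 -.097;  python3 -m jog '[[0,0,0.2,0,0,0,255],[0,0,0.4,0,0,0,255],[0,0,0.6,0,0,0,255],[0,0,0.8,0,0,0,255],[0,0,0.8,0,0,0,255],[0,0,0.8,0,0,0,255]]'; python3 go.py .4444 .1628 .052 -.097
```

```text
t: 14.47
tool_pos: [0.445, 0.1622, 0.0602]
tool_rot: [-2.323, -2.113, 0.0]
contact_force: [-0.2, 0.3, 0.5]
opening: -0.0001
t 14.4667 shift cm [ 0.053 -0.061  0.817] turn [-0.001 -0.001  0.003] F [-0.204  0.294  0.483] pos [0.445 0.162 0.06 ] open -0.0001246505217348508 q6 0.28571003199733563
toolaxes [[0.094, 0.996, -0.001], [0.996, -0.094, 0.001], [0.001, -0.001, -1.0]]
t: 14.97
tool_pos: [0.445, 0.1622, 0.0522]
tool_rot: [-2.323, -2.113, 0.0]
contact_force: [0.0, 0.2, 1.3]
opening: 0.0003
t 14.9667 shift cm [ 0.051 -0.07   0.025] turn [-0.001 -0.001  0.003] F [0.045 0.231 1.324] pos [0.445 0.162 0.052] open 0.00027119616861848183 q6 0.28571574754550616
toolaxes [[0.094, 0.996, -0.001], [0.996, -0.094, 0.001], [0.001, -0.001, -1.0]]
```

```bash
python3 -m jog '[[0,0,0.2,0,0,0,255],[0,0,0.4,0,0,0,255],[0,0,0.5,0,0,0,255],[0,0,0.5,0,0,0,255],[0,0,0.5,0,0,0,255]]'
```

```text
t: 15.38
tool_pos: [0.4455, 0.1623, 0.048]
tool_rot: [-2.323, -2.114, -0.0]
contact_force: [-1.0, -0.1, 5.1]
opening: -0.0004
```

```bash
python3 -m jog '[[0,0,0.15,0,0,0,255],[0,0,0.25,0,0,0,255],[0,0,0.31,0,0,0,255],[0,0,0.31,0,0,0,255],[0,0,0.31,0,0,0,255]]'
```

```text
t: 15.8
tool_pos: [0.4458, 0.1623, 0.0463]
tool_rot: [-2.323, -2.114, 0.001]
contact_force: [-5.3, -1.3, 9.7]
opening: 0.0001
```

```bash
python3 -m jog '[[0,0.4,0.19,0,0,0,255],[0,0.8,0.18,0,0,0,255],[0,1.2,0.17,0,0,0,255],[0,1.6,0.16,0,0,0,255],[0,2.0,0.15,0,0,0,255],[0,2.0,0.15,0,0,0,255]]'
```

```text
t: 16.3
tool_pos: [0.4672, 0.1602, 0.0468]
tool_rot: [2.323, 2.114, 0.0]
contact_force: [-3.4, -1.4, 11.5]
opening: -0.0001
```

```bash
python3 -m jog '[[0,0.4,0.16,0,0,0,255],[0,0.8,0.15,0,0,0,255],[0,1.2,0.14,0,0,0,255],[0,1.6,0.13,0,0,0,255],[0,2.0,0.12,0,0,0,255],[0,2.0,0.12,0,0,0,255]]'; python3 go.py .4444 .1628 .052 -.097
```

```text
t: 16.8
tool_pos: [0.4885, 0.158, 0.0476]
tool_rot: [2.322, 2.113, 0.001]
contact_force: [-3.7, -2.1, 11.3]
opening: 0.0002
t 16.8 shift cm [ 0.064 -4.436 -0.453] turn [0.002 0.001 0.003] F [-3.681 -2.078 11.279] pos [0.489 0.158 0.048] open 0.00022953640146544584 q6 0.26337796059570956
toolaxes [[0.094, 0.996, 0.002], [0.996, -0.094, -0.001], [-0.001, 0.002, -1.0]]
```

```bash
python3 -m jog '[[0,0.4,0.16,0,0,0,255],[0,0.8,0.15,0,0,0,255],[0,1.2,0.14,0,0,0,255],[0,1.6,0.13,0,0,0,255],[0,2.0,0.12,0,0,0,255],[0,2.0,0.12,0,0,0,255]]'; python3 go.py .4444 .1628 .052 -.097
```

```text
t: 17.3
tool_pos: [0.5098, 0.1558, 0.0484]
tool_rot: [2.321, 2.112, 0.001]
contact_force: [-3.3, -2.7, 9.9]
opening: 0.0001
t 17.3 shift cm [ 0.08  -6.573 -0.386] turn [0.003 0.002 0.003] F [-3.296 -2.662  9.882] pos [0.51  0.156 0.048] open 7.480240204817013e-05 q6 0.2534476185996516
toolaxes [[0.094, 0.996, 0.003], [0.996, -0.094, -0.002], [-0.002, 0.003, -1.0]]
```

```bash
python3 -m jog '[[0,0.3,0.17,0,0,0,255],[0,0.6,0.16,0,0,0,255],[0,0.9,0.15,0,0,0,255],[0,1.2,0.14,0,0,0,255],[0,1.5,0.13,0,0,0,255],[0,1.5,0.13,0,0,0,255]]'
```

```text
t: 17.8
tool_pos: [0.5254, 0.1543, 0.0488]
tool_rot: [2.32, 2.112, 0.0]
contact_force: [-4.4, -1.5, 11.7]
opening: -0.0001
```

```bash
python3 -m jog '[[0,0.2,0.18,0,0,0,255],[0,0.4,0.17,0,0,0,255],[0,0.6,0.17,0,0,0,255],[0,0.8,0.17,0,0,0,255],[0,0.8,0.17,0,0,0,255]]'
```

```text
t: 18.22
tool_pos: [0.5314, 0.154, 0.048]
tool_rot: [-2.323, -2.114, 0.007]
contact_force: [-10.0, 0.9, 14.1]
opening: 0.0
```

The lateral force rose to 10 N (17 N total), so the rear stop is reached. Next I lift off and check.

```bash
python3 -m jog '[[0,0,-1,0,0,0,255],[0,0,-4,0,0,0,255],[0,-2,-8,0,0,0,255],[0,-6,-12,0,0,0,255],[-4,-10,-12,0,0,0,255],[-8,-10,-12,0,0,0,255],[-12,-10,-12,0,0,0,255],[-16,-10,-12,0,0,0,255]]'; python3 -m jog '[[-4,0,0,0,0,0,255],[-4,0,0,0,0,0,255],[-4,0,0,0,0,0,255]]'; python3 - <<'E'
from h import *
a,_=save('top','t9.png'); b,_=save('side','s9.png')
cv2.imwrite('pics/c9.png',np.hstack([cv2.resize(a[210:330,180:290],(400,436)),cv2.resize(b[160:340,210:390],(400,436))])[:,:,::-1])
E
python3 prof.py pics/top0.png pics/t9.png
```

```text
t: 18.88
tool_pos: [0.4177, 0.0167, 0.169]
tool_rot: [2.32, 2.118, -0.005]
contact_force: [0.6, -0.6, 0.7]
opening: 0.0001
t: 19.13
tool_pos: [0.4138, -0.0249, 0.169]
tool_rot: [2.325, 2.112, -0.004]
contact_force: [0.2, 0.9, 0.3]
opening: 0.0001
pics/top0.png
 x=-88.4 step -2.4
 x=-85.4 step 17.7
 x=-0.6 step -11.4
 x=76.7 step -6.2
 x=80.5 step 18.3
 x=89.1 step -15.4
pics/t9.png
 x=-88.4 step -3.0
 x=-85.4 step 18.2
 x=0.2 step -12.4
 x=77.1 step -4.1
 x=80.6 step 15.7
 x=89.1 step -15.9
```

View pics/c9.png

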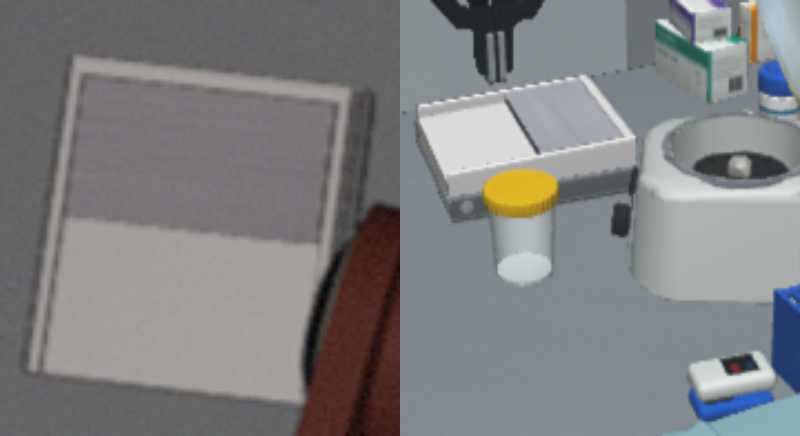

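The lid is shut: its edges are at or slightly past their starting places, and the bystanders look unmoved. The arm is clear, so I hand the job in.

```bash
python3 -c "
from station import *
print(get_obs()['t']);print(finish_job())"
```

```text
19.2333
the job is handed in; nothing more can be done
None
```

The thermometer is in its case with the lid shut, and I handed the job in at 19.2 s of the 72 s allowed.

- **Opening:** I pressed the lid with about 7 to 10 N and dragged it open. The picture measured 79 mm (accuracy about 1 mm), not the exact 80 mm. At the end the fingertip slipped on while the drag force rose, so I took the lid to be at its front stop.
- **Placing:** I gripped the thermometer across its body and laid it in the bay. The wrist and side views then showed it flat, near the middle and clear of the walls.
- **Closing:** I dragged the lid back with about 10 to 12 N until it met the rear stop. The highest force I read was about 17 N in total, at that moment. I only read forces at the end of each move, so brief peaks in between were not seen.
- **Last checks:** The shut lid's edges are within 1 mm of where they started. The cup and oximeter look unmoved in the last picture. The glucose meter was outside that crop; I last saw it during placing, and the arm never went near it. The gripper was well clear of everything.
- **Disagreements:** The top and wrist cameras differed by about 4.5 mm on the thermometer's position, so I aimed between them and the grasp held. The fingertips also seem to have touched the worktop with about 6 N while closing on it.

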